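# Click the polishing-time selector to its mark and confirm

## Task

Set the polishing-time selector on the bench: with a fingertip, flick the edge of its star-shaped thumbwheel gently clockwise (seen from above), click by click, until the orange tab rests in its click at the white pointer, without running past it; then press the green button fully down to confirm, let it come back up and withdraw. Nothing is to be gripped or lifted: only push and press, and leave the selector and the small things around it where they stand.

Things in the scene. Friction and masses are not known exactly. Their poses are not given: they have to be found in the camera images.
- selector: Loose grey steel console with a blue top plate, 41 mm high, 1.3 kg, on rubber feet. Origin on its underside; the box spans own x -70..70, own y -90..110 mm. Own z up, own -x is its front, towards the robot. On it: green button at its left (own +y), thumbwheel at its right, pointer post behind the wheel. A yellow arrow shows the clockwise sense.
- wheel_axis (a point): Wheel's vertical axis, level with its top face, 61 mm above the worktop; own x -30, y -25 mm of the selector. The wheel lies flat: black disc, radius 44, 18 mm thick (43 to 61 mm above the worktop), hub cap 4 mm higher. Eight radial tabs every 45 degrees on the rim, 8 mm wide, as thick as the disc, out to 60 mm radius; one orange, seven grey; gaps about 34 mm wide near their ends.
- wheel_front (a point): Fixed point of the selector at the front of the wheel (own -x of the wheel axis), 54 mm from the axis, 61 mm above the worktop. Here the tabs overhang the console's front face by 20 mm; at every click one tab stands here. A fingertip can come down in a gap between two tabs, tip 47 to 50 mm above the worktop, and push a tab sideways to own +y (clockwise).
- wheel (a joint): Turn of the wheel, rad, growing clockwise seen from above. 0 = orange tab at the pointer (direction own +x from the wheel axis); at value q the orange tab points q clockwise of the pointer. It clicks into rest every pi/4 (0.785); past half-way it springs on to the next click by itself. Starts 2 to 4 clicks before the pointer (rarely balanced between two). Takes about 2 N at the tabs.
- orange_tab (a point): Top face of the orange tab, 54 mm from the wheel axis.
- pointer_tip (a point): Tip of the white pointer wedge on a black post just behind the wheel (selector's own +x side), 65 mm above the worktop, 61 mm from the wheel axis.
- confirm_top (a point): Centre of the top face of the round green push button, 30 mm across, in a black housing at the selector's left (own x -20, y +81 mm), 62 mm above the worktop; pressed straight down, springs back.
- confirm (a joint): Travel of the green button, m: 0 up, 0.006 fully down (about 4 N).
- steel_piece: Loose small grey metal workpiece, a rough block of 20 x 30 x 14 mm, right of the selector; stays where it is. Origin at its underside.
- hex_nut: Loose steel hexagon nut, 24 x 27 x 13 mm, right of the selector; stays where it is. Origin at its underside.
- sanding_block: Loose brown sanding block, 51 x 81 x 22 mm, left of the selector; stays where it is. Origin at its underside.
- brass_fitting: Loose brass pipe fitting, 19 x 35 x 17 mm, behind the selector on the left; stays where it is. Origin at its underside.

How it is judged (in metres and radians):
On the way, in this order (a step that is already met when the one before it is completed fails the run):
1. the wheel has been clicked round until the orange tab rests at the pointer (value of joint wheel between -0.15 and 0.15 rad), for 0.3 s.
2. then the green button is pressed down (value of joint confirm above 0.0045 m), for 0.02 s.
At the end, for the whole second after the job is handed in: The orange tab rests at the pointer within 0.15 rad (joint value 0, a full turn more or less does not count), the button is up again (under 2 mm), the selector stands level within 25 mm of its starting place and the four small things within 20 mm of theirs (all of step 1 and velocity of joint wheel between -0.1 and 0.1 rad/s and value of joint confirm below 0.002 m and distance of selector from where it was at the start of the episode below 0.025 m and angle between selector's own z axis and vertical below 0.05 rad and distance of each of steel_piece, hex_nut, sanding_block, brass_fitting from where it was at the start of the episode below 0.02 m); the robot touches nothing.
It fails at once if the orange tab ran past the pointer, over the next ridge, or was turned anticlockwise farther from it than it can start (value of joint wheel above 0.42 rad or value of joint wheel below -3.65 rad).
It fails at once if the button was pressed before the orange tab stood at the pointer (value of joint confirm above 0.003 m and not (value of joint wheel between -0.15 and 0.15 rad)).
It fails at once if the wheel was gripped or pushed roughly (more than 12 N) (contact force between the fingers and wheel above 12 N).
It fails at once if the selector was lifted, tipped or shoved away (height (world z) of selector above 0.008 m or angle between selector's own z axis and vertical above 0.1 rad or distance of selector from where it was at the start of the episode above 0.03 m).
It fails at once if a small thing nearby was lifted or knocked away (distance of any of steel_piece, hex_nut, sanding_block, brass_fitting from where it was at the start of the episode above 0.025 m).
It also fails if it takes over 58 s, if anything falls off the work surface, if the arm or the gripper's body presses on something with over 40 N, if the wrist force passes 120 N, or if a joint passes its speed limit or range.

## Robot

A 7-joint arm with a two-finger parallel gripper is mounted at the origin on a cart in front of the work surface, level with it; the furniture and walls round the work are solid. World frame = base frame: x ahead of the robot, y to its left, z up, the work surface at z = 0. Lengths are in mm, angles in rad, forces in N, time in s.
With the tool pointing down it reaches from about 350 to 900 mm from the base axis. Payload 19.9 kg.
Tool frame: the origin (TCP) lies at the centre of the arm's flange, where the gripper is bolted on; the fingertips stand 173 mm ahead of it and the grasp point (between the pads) lies 155 mm ahead of it; y points along the fingers, x is the direction in which the jaws open and shut, and the axes are right-handed (so a half turn about y gives the same grasp; the last joint's range is limited). The gripper opens to 85 mm and grips with 20 to 120 N. Pads are 22 mm wide; open, the fingers measure 114 mm over their backs; the gripper's body (76 mm by 85 mm) begins 54 mm behind the grasp point. The pads swing forward as they close: fully open they stand 13 mm farther back than shut.
Start: joints at [1.27, 0.417, -0.01, 1.614, 0.005, 1.111, -0.053], TCP at [160.561, -604.019, 404.66] pointing down, gripper open.
Joint ranges: [-2.81, 2.81], [-0.39, 2.02], [-1.27, 1.25], [0.06, 2.57], [-1.19, 4.33], [0.19, 2], [-2.82, 2.82]. Speed limits (rad/s): [1.89, 1.89, 2.39, 2.39, 3.01, 3.01, 3.01].

## Interface

Orientations are given as a rotation vector (axis times angle).
In Python, from plant import sensors, vision, workorder gives the robot as it stands.
- The arm moves only by the shell command python3 -m inch 'ROWS' [OPENING] [FORCE]. ROWS is text: rows parted by semicolons, each of 4 numbers parted by spaces: the shift along the tool's x, y, z in m, then the turn about the tool's y in rad. In form: tx ty tz turn; .... A call has 1 to 20 rows; each row is the pose to reach, as a shift and turn from the pose commanded when the call began, along the tool's axes at that moment; what a row does not reach only later rows make up. A row lasts 1/10 s, in which the tool goes at most 50 mm and 8.59 degrees, less where a joint would pass 70% of its speed; a pose out of reach is approached as far as the arm can. A call with a gripper value outside its range is refused whole. OPENING is the closure, from 0 (fully open) to 1 (shut), set as the call begins (- or left out, the last holds). The fingers move at their own pace and stop on an object; FORCE is the grip in N (left out, the last holds). Time passes only in rows, so rows that repeat a pose let the fingers close. It gives the time, the measured TCP pose, the force and the opening at its end, in the units of the state.
- sensors.observe(): the state, without advancing time (a new reading comes with each control period).
- vision.camera(name): name is "scene" or "top" or "wrist"; returns a dict with "image" (420x560x3 uint8, red, green, blue), "z_map" (420x560 float32, mm along the optical axis (not along the pixel's ray), 0 where there is no reading), "vfov" (degrees; the focal length in pixels is half the picture's height over the tangent of half this angle, whatever the lens; pixels are square), "cx", "cy" (the principal point, pixels), "k1" (the pictures are not rectified: a ray, as slopes to the right and down, at radius r is drawn at 1 + k1 r^2 times it, then the intrinsics apply), "T" (4x4, takes a point from camera to world coordinates); the wrist camera has in their place "hand_eye" (4x4, takes a point from camera to tool coordinates, whose origin is the TCP and whose axes are the tool frame's). Camera axes: x right, y down, z forward; pixel columns grow to the right and rows downward; lengths in mm; the calibration is good to about 2 mm. A picture is of the moment at which its call begins: read the wrist's pose just before it.
- workorder.finish_job(): hands the job in, once; it reports no verdict.
The state is a dict: "t": time; "joint_positions": joint angles; "dq": joint speeds; "tau": joint torques, N m; "position": TCP position; "ee_rot": TCP orientation; "contact_force": force on the tool from outside, world axes, zero at the start; "moment": the same for the moment, N m; "grip_width": opening from 0.0 (shut) to 1.0 (fully open).
Only numpy, scipy, OpenCV 4.12 (cv2) and the standard library are available. Lean on these libraries where they do the work, as an engineer would, in place of code of your own. Each camera call takes 0.05 s, during which the arm holds its last target. There are 200 camera calls.

## Working session

There is one attempt and no reset: what is moved stays moved. The work goes in short steps, Python scripts to look and compute and a shell command to move; the robot and the scene stay as the last step left them, time stands still between calls to the robot, and variables do not carry over. Pictures are saved under pics/ and viewed, about 8 in all and at most 12, crops included, and the job is handed in when it is done.

```bash
mkdir -p pics; cat > h.py <<'E'
import numpy as np,cv2
from plant import sensors,vision,workorder
from scipy.spatial.transform import Rotation as R
def tcp(s=None):
    s=s or sensors.observe();T=np.eye(4);T[:3,:3]=R.from_rotvec(s["ee_rot"]).as_matrix();T[:3,3]=s["position"];return T
def cam(n):
    T0=tcp();c=vision.camera(n)
    c["TW"]=c["T"] if n!="wrist" else T0@c["hand_eye"]
    f=210/np.tan(np.radians(c["vfov"])/2)
    c["K"]=np.array([[f,0,c["cx"]],[0,f,c["cy"]],[0,0,1]]);return c
def cloud(c):
    h,w=c["z_map"].shape;v,u=np.mgrid[:h,:w];K=c["K"]
    p=cv2.undistortPoints(np.stack([u.ravel(),v.ravel()],1).astype(float)[:,None],K,np.array([c["k1"],0,0,0.]))[:,0]
    z=c["z_map"].ravel();P=np.c_[p*z[:,None],z]
    P=P@np.array(c["TW"])[:3,:3].T+np.array(c["TW"])[:3,3];P[z==0]=np.nan
    return P.reshape(h,w,3)
def save(c,n):cv2.imwrite("pics/"+n+".png",c["image"][:,:,::-1])
E
python3 - <<'E'
from h import *
s=sensors.observe();print(s["t"],s["position"],s["ee_rot"],s["grip_width"]);print(tcp(s)[:3,:3].round(3))
for n in("top","scene"):
    c=cam(n);save(c,n);np.savez("pics/"+n,P=cloud(c),im=c["image"])
    print(n,c["TW"],c["vfov"],c["k1"])
E
cd pics;python3 -c "
import cv2,numpy as np
a=cv2.imread('top.png');b=cv2.imread('scene.png');cv2.imwrite('both.png',cv2.resize(np.vstack([a,b]),None,fx=.71,fy=.71))"
```

```text
0.0 [ 160.52162475 -603.90013416  404.05369112] [-1.32030751  1.01643299 -1.01469949] 1.0027862083253951
[[ 0.257 -0.     0.966]
 [-0.966  0.001  0.257]
 [-0.001 -1.    -0.   ]]
top [[-1.76855014e-03 -9.99070097e-01  4.30791460e-02  5.02658358e+02]
 [-9.99967916e-01  2.10342229e-03  7.72932949e-03  3.40676616e+02]
 [-7.81275561e-03 -4.30640942e-02 -9.99041763e-01  9.14781454e+02]
 [ 0.00000000e+00  0.00000000e+00  0.00000000e+00  1.00000000e+00]] 57.80282429601729 -0.06713094584037778
scene [[ 8.07262908e-01 -3.20245051e-01  4.95751657e-01  1.18862846e+02]
 [-5.90041782e-01 -4.56869422e-01  6.65673364e-01 -2.33740803e+02]
 [ 1.33151729e-02 -8.29887606e-01 -5.57771698e-01  5.39325413e+02]
 [ 0.00000000e+00  0.00000000e+00  0.00000000e+00  1.00000000e+00]] 51.242499609275846 0.04899375869075803
```

View pics/top.png

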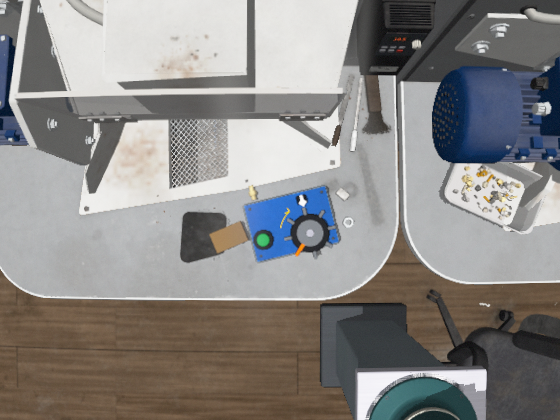

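View pics/scene.png

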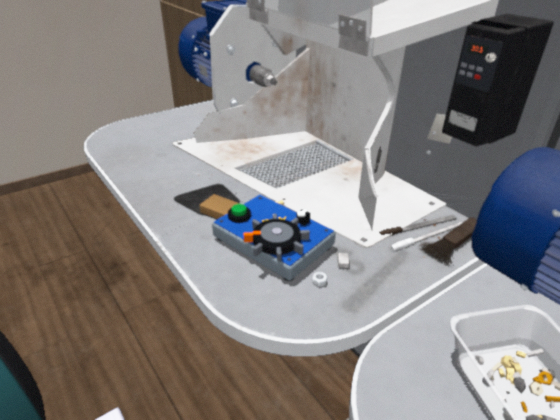

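Top view: the selector's wheel is at about (310,233), the orange tab at (300,250) and the pointer at (302,201). The button is at (263,240). The orange tab looks about 3 clicks short of the pointer. Next I'll measure these.

```bash
python3 - <<'E'
from h import *
for n in("top","scene"):
    d=np.load("pics/"+n+".npz");P=d["P"];im=d["im"];hsv=cv2.cvtColor(im,cv2.COLOR_RGB2HSV)
    H,S,V=cv2.split(hsv);reg=(abs(P[...,0]-480)<150)&(abs(P[...,1]-300)<180)
    g=reg&(H>50)&(H<80)&(S>120)&(P[...,2]>55); b=reg&(H>100)&(H<125)&(S>130)&(P[...,2]>25)&(P[...,2]<50)
    o=reg&(H<15)&(S>200)&(V>180)&(P[...,2]>45)
    bl=reg&(V<60)&(P[...,2]>54)
    for k,m in dict(green=g,blue=b,orange=o).items():print(n,k,m.sum(),np.nanmean(P[m],0).round(1),np.nanmedian(P[m],0).round(1))
    # box
    q=P[reg&(P[...,2]>30)&(P[...,2]<75)][:,:2].astype(np.float32)
    q=P[b][:,:2].astype(np.float32);(c,wh,a)=cv2.minAreaRect(q);print("rect",c,wh,a,cv2.boxPoints((c,wh,a)).round(1).tolist())
    up=P[reg&(P[...,2]>56)&(P[...,2]<80)]
    # hub cap
    hub=reg&(abs(P[...,2]-65)<4)&(S<60)&(V>90)
    print("hub",np.nanmedian(P[hub],0),hub.sum())
E
```

```text
top green 130 [468.4 381.8  61.8] [468.2 381.8  61.8]
top blue 2912 [514.2 327.9  40.7] [522.4 338.   40.7]
top orange 8 [450.2 297.4  62.1] [451.4 296.9  62.4]
rect (505.62762451171875, 316.660888671875) (131.7074737548828, 191.7033233642578) 13.322550773620605 [[419.5, 394.79998779296875], [463.6000061035156, 208.1999969482422], [591.7999877929688, 238.60000610351562], [547.5999755859375, 425.1000061035156]]
hub [488.1763175  280.08314641  62.42393267] 446
scene green 142 [467.6 377.9  61.9] [467.7 376.6  63. ]
scene blue 1952 [511.4 320.1  43. ] [520.4 344.   42.9]
scene orange 35 [447.5 299.3  61.7] [447.5 299.8  62.1]
rect (505.4264221191406, 317.3907470703125) (131.81153869628906, 192.56100463867188) 12.926806449890137 [[419.70001220703125, 396.5], [462.70001220703125, 208.8000030517578], [591.2000122070312, 238.3000030517578], [548.0999755859375, 426.0]]
hub [486.98283568 277.08437136  63.29093317] 698
```

```bash
python3 - <<'E'
from h import *
P=np.load("pics/top.npz")["P"].reshape(-1,3)
Q=np.load("pics/scene.npz")["P"].reshape(-1,3);P=np.r_[P,Q];P=P[P[:,2]>-2000]
for x in range(100,800,100):
    print(x,[(y,int(np.percentile(P[m,2],99))) for y in range(-500,500,100) if (m:=(P[:,0]>x)&(P[:,0]<x+100)&(P[:,1]>y)&(P[:,1]<y+100)).sum()>5])
E
```

```text
100 [(-500, -184), (-400, 44), (-300, -33), (-200, 1), (-100, 13), (0, 13), (100, 2), (200, -750), (300, -751), (400, -752)]
200 [(-500, -194), (-400, 52), (-300, -46), (-200, -751), (-100, -752), (0, -753)]
300 [(-400, 3), (-300, 3), (-200, 2), (-100, 3), (100, 2), (200, 2), (300, 3), (400, 3)]
400 [(-400, 3), (-300, 62), (-200, 62), (-100, 2), (0, 2), (100, 3), (200, 65), (300, 64), (400, 42)]
500 [(-400, 12), (-300, 103), (-200, 64), (-100, 64), (0, 2), (100, 15), (200, 67), (300, 63), (400, 44)]
600 [(-400, 11), (-300, 192), (-200, 307), (-100, 271), (0, 264), (100, 10), (200, 529), (300, 530), (400, 530)]
700 [(-200, 327), (-100, 285), (0, 270), (100, 395), (200, 398), (300, 522), (400, 523)]
```

```bash
python3 -m inch '-0.05 0 0.06 0;-0.232 0 0.31 -0.3;-0.232 0 0.31 -0.5;-0.232 0 0.31 -0.7;-0.232 0 0.31 -0.8;-0.232 0 0.31 -0.9;-0.232 0 0.31 -1.0;-0.232 0 0.31 -1.1;-0.517 0 0.406 -1.25;-0.517 0 0.406 -1.4;-0.517 0 0.406 -1.54;-0.517 0 0.406 -1.54;-0.517 0 0.406 -1.54;-0.749 0 0.446 -1.54;-0.749 0 0.446 -1.54;-0.749 0 0.446 -1.54;-0.749 0 0.446 -1.54;-0.749 0 0.446 -1.54;-0.749 0 0.446 -1.54;-0.749 0 0.446 -1.54' 1 20; python3 - <<'E'
from h import *
s=sensors.observe();print(s["t"],s["position"],s["joint_positions"],s["contact_force"]);print(tcp(s)[:3,:3].round(3))
c=cam("wrist");save(c,"w1");np.savez("pics/w1",P=cloud(c),im=c["image"])
E
```

```text
t: 2.1
position: [398.0, 238.5, 404.8]
ee_rot: [-1.561, -0.184, 0.185]
contact_force: [-0.7, -0.8, -0.3]
grip_width: 0.003
2.1 [397.97975113 238.49350444 404.77903355] [ 0.20263793  0.21296907 -0.89927415  1.97578524  0.19076716  1.0391825
 -0.54795814] [-0.66289429 -0.78753473 -0.30806299]
[[ 0.973 -0.001 -0.233]
 [ 0.233  0.002  0.973]
 [-0.    -1.     0.002]]
```

View pics/w1.png

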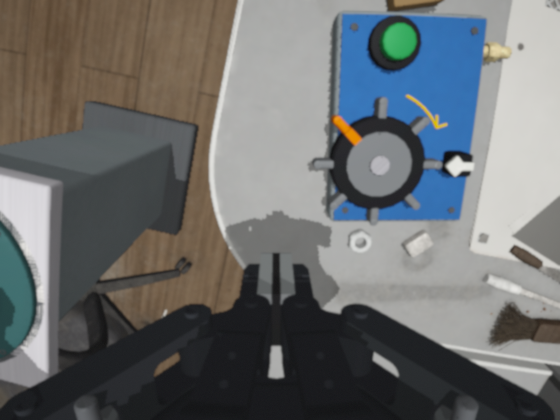

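Wrist view: the wheel centre is at (380,165), the orange tab at (347,130), the front tab at (322,164) and the button at (400,42). The fingertips, now shut, are at (276,255). I'll measure from close by.

```bash
python3 - <<'E'
from h import *
T=tcp();d=np.load("pics/w1.npz");P=d["P"];im=d["im"]
hsv=cv2.cvtColor(im,cv2.COLOR_RGB2HSV);H,S,V=cv2.split(hsv)
L=(P-T[:3,3])@T[:3,:3]   # tool coords
def st(n,m):print(n,m.sum(),np.nanmean(P[m],0).round(1),"tool",np.nanmean(L[m],0).round(1))
z=P[...,2];reg=(z>30)&(z<90)
st("green",reg&(H>50)&(H<80)&(S>120)&(z>58)); st("orange",reg&(H<15)&(S>200)&(z>55))
dist=np.hypot(P[...,0]-484,P[...,1]-275.5)
m=reg&(dist<48)&(z>57)&(S<80);e=cv2.minEnclosingCircle(L[m][:,[0,2]].astype(np.float32));print("wheel circ tool x,z",e)
hub=reg&(abs(z-65)<2.5)&(dist<30)&(S<80);e=cv2.minEnclosingCircle(L[hub][:,[0,2]].astype(np.float32));st("hub",hub);print(e)
b=reg&(H>100)&(H<125)&(S>130)&(z<50);r=cv2.minAreaRect(P[b][:,:2].astype(np.float32));print(r,cv2.boxPoints(r).round(1).tolist())
f=(L[...,1]>100)&(L[...,1]<178)&(np.hypot(L[...,0],L[...,2])<40)
for a in range(100,178,6):
    k=f&(L[...,1]>=a)&(L[...,1]<a+6)
    if k.sum()>5:print(a,k.sum(),"x",np.percentile(L[k][:,0],[0,100]).round(1),"z",np.percentile(L[k][:,2],[0,100]).round(1))
ft=reg&(abs(L[...,0]-L[hub][:,0].mean()+54)<6)&(abs(L[...,2]-L[hub][:,2].mean())<12)&(z>55);st("front tab",ft)
E
```

```text
green 998 [470.4 382.6  62.5] tool [104.1 342.  125.4]
orange 15 [446.6 299.   59.2] tool [ 61.6 345.2  49.5]
wheel circ tool x,z ((92.52482604980469, 18.00606918334961), 47.95714569091797)
hub 1292 [486.4 277.5  63.4] tool [ 95.3 340.9  19.4]
((92.59781646728516, 18.057188034057617), 29.883148193359375)
((508.0869445800781, 319.0638427734375), (132.35177612304688, 190.69729614257812), 13.744112968444824) [[421.20001220703125, 396.0], [466.5, 210.6999969482422], [595.0, 242.1999969482422], [549.7000122070312, 427.3999938964844]]
100 4555 x [-37.4  39.1] z [-7.  21.1]
106 2855 x [-37.4  37.8] z [-7.1 20.6]
112 5081 x [-37.4  39.6] z [-7.1 15.8]
118 3359 x [-36.1  39. ] z [-8.9 17.3]
124 1990 x [-31.7  34. ] z [-9.8 17.1]
130 780 x [-19.1  22.6] z [-8.3 16.5]
136 565 x [-12.4  14.8] z [-9.1 14.6]
142 550 x [-12.5  14.8] z [ 8.9 14.7]
148 515 x [-12.5  14.8] z [ 8.8 14.4]
154 443 x [-12.4  14.8] z [ 8.8 14.2]
160 400 x [-12.4  14.8] z [ 8.7 14.5]
166 115 x [-9.8 12.7] z [ 8.9 14.1]
front tab 115 [434.2 265.5  60.3] tool [ 41.8 344.2  19.8]
```

```bash
python3 -m inch '0 0.05 -0.003 0;0 0.1 -0.003 0;0 0.15 -0.003 0;0 0.17 -0.003 0;0 0.183 -0.003 0;0 0.183 -0.003 0;0.012 0.183 -0.003 0;0.024 0.183 -0.003 0;0.0315 0.183 -0.003 0;0.0315 0.183 -0.003 0;0.0315 0.183 -0.003 0'; python3 - <<'E'
from h import *
c=cam("wrist");save(c,"w2")
E
```

```text
t: 3.25
position: [430.6, 238.6, 221.9]
ee_rot: [-1.563, -0.18, 0.179]
contact_force: [0.5, 0.0, 0.1]
grip_width: 0.002
```

View pics/w2.png

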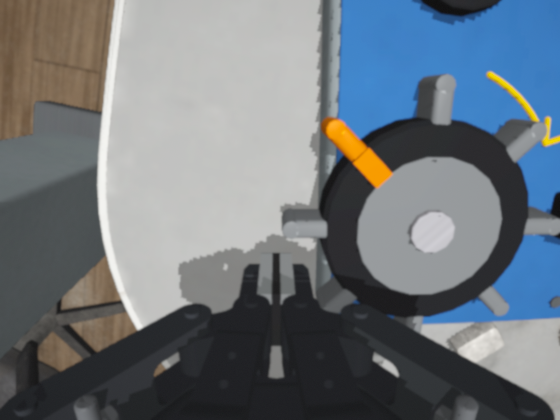

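Wrist view: the fingers, about (243–312, 255), sit in the gap just below the front tab at (300,223). They overlap its end by about 11 mm, so I'll do the first stroke.

```bash
python3 -m inch '0 0 0.005 0;0 0 0.009 0;0 0 0.013 0;0 0 0.017 0;0 0 0.020 0;0 0 0.023 0;0 0 0.026 0;0 0 0.029 0;0 0 0.032 0;0 0 0.035 0;0 0 0.038 0;0 0 0.040 0;0 0 0.040 0;0 0 0.040 0'; python3 - <<'E'
from h import *
c=cam("wrist");save(c,"w3")
E
```

```text
t: 4.7
position: [421.4, 277.6, 221.7]
ee_rot: [-1.563, -0.18, 0.18]
contact_force: [-0.0, 0.1, -0.4]
grip_width: 0.002
```

View pics/w3.png

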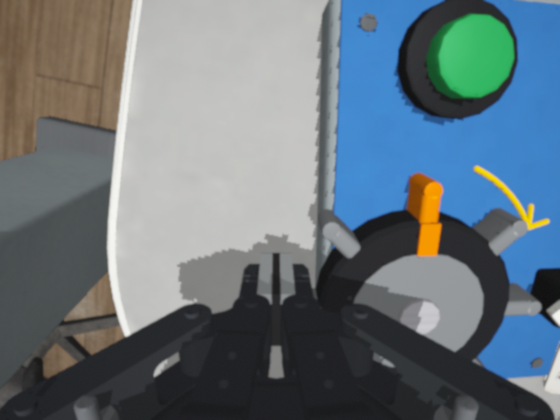

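The wheel advanced exactly one click: the orange tab now points to own +y at (425,200), and the forces are near zero. I'll retract, return and repeat the stroke.

```bash
python3 -m inch '-0.015 0 0 0;-0.03 0 0 0;-0.03 0 0 0;-0.03 0 -0.02 0;-0.03 0 -0.04 0;-0.03 0 -0.04 0;-0.015 0 -0.04 0;0 0 -0.04 0;0 0 -0.04 0;0 0 -0.04 0' ; python3 -m inch '0 0 0.005 0;0 0 0.009 0;0 0 0.013 0;0 0 0.017 0;0 0 0.020 0;0 0 0.023 0;0 0 0.026 0;0 0 0.029 0;0 0 0.032 0;0 0 0.035 0;0 0 0.038 0;0 0 0.040 0;0 0 0.040 0;0 0 0.040 0'; python3 - <<'E'
from h import *
c=cam("wrist");save(c,"w4")
E
```

```text
t: 5.75
position: [430.4, 239.0, 221.6]
ee_rot: [-1.563, -0.18, 0.18]
contact_force: [-0.2, -0.1, 0.2]
grip_width: -0.005
t: 7.15
position: [421.5, 277.6, 221.7]
ee_rot: [-1.563, -0.18, 0.18]
contact_force: [0.6, -0.3, -0.6]
grip_width: -0.0
```

View pics/w4.png

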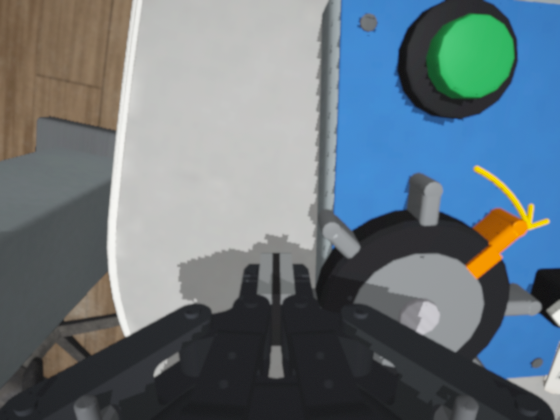

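The orange tab is at (500,240), one click before the pointer, and the selector hasn't moved. I'll make the last stroke, then retract outward and raise.

```bash
python3 -m inch '-0.015 0 0 0;-0.03 0 0 0;-0.03 0 0 0;-0.03 0 -0.02 0;-0.03 0 -0.04 0;-0.03 0 -0.04 0;-0.015 0 -0.04 0;0 0 -0.04 0;0 0 -0.04 0;0 0 -0.04 0' ; python3 -m inch '0 0 0.005 0;0 0 0.009 0;0 0 0.013 0;0 0 0.017 0;0 0 0.020 0;0 0 0.023 0;0 0 0.026 0;0 0 0.029 0;0 0 0.032 0;0 0 0.035 0;0 0 0.038 0;0 0 0.040 0;0 0 0.040 0;0 0 0.040 0'; python3 -m inch '-0.015 0 0 0;-0.03 0 0 0;-0.03 0 0 0;-0.03 -0.04 0 0;-0.03 -0.08 0 0;-0.03 -0.08 0 0;-0.03 -0.08 0 0;-0.03 -0.08 0 0'; python3 - <<'E'
from h import *
T=tcp();c=cam("wrist");save(c,"w5");P=cloud(c)
hsv=cv2.cvtColor(c["image"],cv2.COLOR_RGB2HSV);H,S,V=cv2.split(hsv);z=P[...,2]
m=(H>50)&(H<80)&(S>120)&(z>58)&(z<70)
L=(P-T[:3,3])@T[:3,:3];print("green",m.sum(),np.nanmean(P[m],0),"tool",np.nanmean(L[m],0),np.nanmin(L[m],0),np.nanmax(L[m],0))
print(T[:3,3])
E
```

```text
t: 8.2
position: [430.4, 239.0, 221.6]
ee_rot: [-1.563, -0.18, 0.18]
contact_force: [-0.5, -0.5, -0.8]
grip_width: -0.001
t: 9.6
position: [421.5, 277.6, 221.7]
ee_rot: [-1.563, -0.18, 0.18]
contact_force: [0.6, -1.0, 0.4]
grip_width: -0.002
t: 10.4
position: [392.4, 270.4, 301.1]
ee_rot: [-1.564, -0.179, 0.18]
contact_force: [0.0, 0.7, -0.8]
grip_width: -0.002
green 2097 [469.94706016 382.59320355  62.40948823] tool [101.14637428 238.54057135  91.72815165] [ 87.58061851 235.61233161  77.17757855] [116.92565275 242.92970885 106.22714196]
[392.39830508 270.44290352 301.06142685]
```

View pics/w5.png

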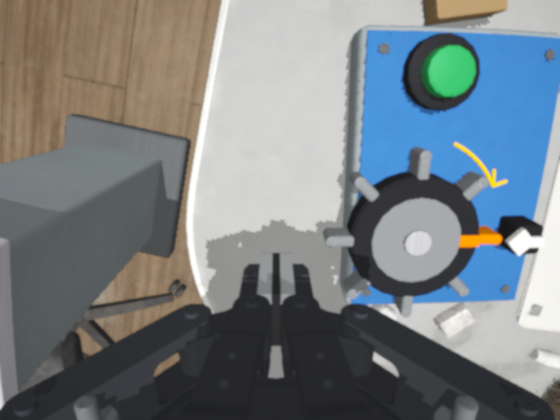

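The orange tab at (485,240) points at the white pointer at (520,240). Next I'll go above the button and press it.

```bash
python3 -m inch '0.03 0 0.03 0;0.06 0 0.06 0;0.1 0 0.09 0;0.1 0 0.09 0;0.1 0 0.09 0;0.1 0.03 0.09 0;0.1 0.05 0.09 0;0.1 0.058 0.09 0;0.1 0.063 0.09 0;0.1 0.066 0.09 0;0.1 0.067 0.09 0;0.1 0.068 0.09 0;0.1 0.069 0.09 0;0.1 0.07 0.09 0;0.1 0.071 0.09 0;0.1 0.0715 0.09 0;0.1 0.0715 0.09 0;0.1 0.0715 0.09 0'
```

```text
t: 12.25
position: [469.3, 381.2, 230.4]
ee_rot: [-1.563, -0.18, 0.18]
contact_force: [0.5, 0.1, 5.4]
grip_width: -0.002
```

```bash
python3 -m inch '0 0.0005 0 0;0 0.001 0 0;0 0.0015 0 0;0 0.002 0 0;0 0.002 0 0;0 0.002 0 0'
```

```text
t: 12.85
position: [469.2, 381.5, 229.7]
ee_rot: [-1.563, -0.181, 0.179]
contact_force: [-7.7, -8.3, 30.3]
grip_width: -0.002
```

The force rise to 30 N indicates a hard stop. I'll release, and check afterwards that this was the button's own stop and not its housing.

```bash
python3 -m inch '0 -0.003 0 0;0 -0.01 0 0;0 -0.03 0 0;0 -0.06 0 0;-0.05 -0.08 -0.05 0;-0.1 -0.08 -0.09 0;-0.1 -0.08 -0.09 0;-0.1 -0.08 -0.09 0;-0.1 -0.08 -0.09 0'; python3 - <<'E'
from h import *
T=tcp();c=cam("wrist");save(c,"w6");P=cloud(c)
hsv=cv2.cvtColor(c["image"],cv2.COLOR_RGB2HSV);H,S,V=cv2.split(hsv);z=P[...,2]
m=(H>50)&(H<80)&(S>120)&(z>50)&(z<70);g=P[m].mean(0);print("green",m.sum(),g,np.percentile(P[m][:,2],[5,50,95]))
d=np.hypot(P[...,0]-g[0],P[...,1]-g[1])
for a in range(0,28,2):
    k=(d>=a)&(d<a+2);print(a,k.sum(),np.nanpercentile(z[k],[5,50,95]).round(1))
E
```

```text
t: 13.75
position: [392.4, 270.3, 308.7]
ee_rot: [-1.564, -0.18, 0.178]
contact_force: [0.4, 0.9, 0.4]
grip_width: 0.002
green 2191 [469.85443615 382.64567536  61.5666014 ] [53.54080875 62.4655883  63.74294894]
0 36 [62.  62.8 63.8]
2 108 [61.5 62.9 63.8]
4 181 [61.7 62.8 63.8]
6 246 [61.7 62.7 63.7]
8 322 [61.7 62.8 63.9]
10 399 [61.5 62.7 63.9]
12 699 [52.7 61.7 63.4]
14 412 [51.7 53.5 62.8]
16 372 [51.6 52.8 53.9]
18 497 [51.6 52.8 53.9]
20 1018 [41.4 51.9 53.7]
22 579 [40.8 42.7 53.3]
24 461 [40.2 41.7 43.1]
26 554 [38.8 41.6 42.8]
```

View pics/w6.png

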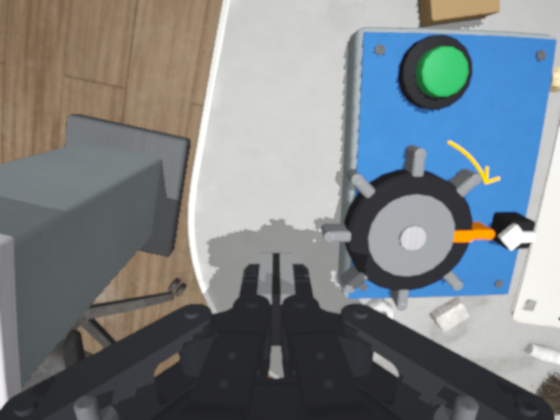

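The housing is only about 52 mm high, so the hard stop at about 56.5 mm was the button's own. The button is back at 62 mm, the orange tab is at the pointer, and the selector hasn't moved.

```bash
python3 -m inch '0 -0.03 0 0;0 -0.06 0 0;0 -0.06 0 0;0 -0.06 0 0'; python3 -c "
from plant import workorder;print(workorder.finish_job())"
```

```text
t: 14.2
position: [392.6, 271.4, 368.4]
ee_rot: [-1.562, -0.181, 0.18]
contact_force: [1.1, -1.0, -0.6]
grip_width: 0.001
the job is handed in; nothing more can be done
None
```

The selector is set and confirmed, and I handed the job in at about 14 s; no verdict was reported. With the shut fingertips I clicked the wheel round three times, one click per stroke, from three clicks before the pointer. I then pressed the green button to its stop, released it and withdrew.

**Last checks:**
- **Wheel:** in the last wrist picture the orange tab rests at the white pointer, judged by eye. Force readings taken after each stroke were about 1 N, but I did not read the peak force during the strokes.
- **Button:** it reached a hard stop with the tip about 56.5 mm up. The housing is only about 52 mm high, so that stop was the button's own. It came back up to about 62 mm.
- **Press force:** it rose to about 30 N at the stop, with about 8 N sideways. That is well above the 4 N needed, but the button's measured position moved less than 0.2 mm.
- **Small things:** I did not measure them afterwards. The steel piece, the nut and the parts of the sanding block and fitting in the last picture looked undisturbed.
- **Robot:** it is clear of everything, and the measured forces were about zero.

The wrist camera read 1–2 mm off the top camera, and I allowed for that.

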